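# Work a stuck knob off the griddle for washing

### The arm

A 6-joint arm with a two-finger parallel gripper is mounted at the origin on the work surface. World frame = base frame: x ahead of the robot, y to its left, z up, the work surface at z = 0. Lengths are in m, angles in rad, forces in N, time in s.
With the tool pointing down it reaches from about 0.25 to 0.775 m from the base axis. Payload 4 kg.
Tool frame: the origin (TCP) lies between the finger pads; the fingertips stand 11 mm ahead of it and the grasp point (between the pads) lies 8 mm behind it; z points along the fingers, y is the direction in which the jaws open and shut (so a half turn about z gives the same grasp; the last joint's range is limited). The gripper opens to 94 mm and grips with 3 to 60 N. Pads are 16 mm wide; open, the fingers measure 119 mm over their backs; the gripper's body (75 mm by 177 mm) begins 78 mm behind the grasp point.
Start: joints at [1.235, 0.087, 1.371, -0, 1.684, -0.103], TCP at [0.127, 0.535, 0.217] pointing down, gripper open.
Joint ranges: [-3.1, 3.1], [-0.76, 2.03], [0.27, 2.55], [-1.08, 4.22], [0.17, 2.65], [-2.57, 2.57]. Speed limits (rad/s): [2.79, 2.79, 3.14, 3.14, 3.14, 3.14].

### API

Orientations are given as [roll, pitch, yaw] about the fixed x, y, z axes, in that order (R = Rz(yaw) Ry(pitch) Rx(roll)).
In Python, from bench import get_obs, cams, ticket gives the robot as it stands. The module is installed in compiled form; this text tells all that it offers.
- The arm moves only by the shell command python3 -m crank 'ROWS'. ROWS is JSON, a list of rows, each an object of numbers: "tx", "ty", "tz": the shift along the tool's x, y, z in cm; "twist": the turn about the tool's z in degrees; "grip": the opening, from 0 (shut) to 1 (fully open). In form: [{"tx": .., "ty": .., "tz": .., "twist": .., "grip": ..}, ...]. A call has 1 to 12 rows; each row shifts and turns the commanded pose from where the row before left it, along the tool's axes as they then stand; what a row does not reach is not made up. A row lasts 1/8 s, in which the tool goes at most 62.5 mm and 10.7 degrees, less where a joint would pass 70% of its speed; a pose out of reach is approached as far as the arm can. A call is refused whole if a number of a shift passes 6.25 or a number of a turn 10.7, either way. A call with a gripper value outside its range is refused whole. The fingers move at their own pace and stop on an object; the grip force is fixed at half the most. Time passes only in rows, so rows that do not move let the fingers close. It gives the time, the measured TCP pose, the force and the opening at its end, in the units of the state.
- get_obs(): the state, without advancing time (a new reading comes with each control period).
- cams.snapshot(name): name is "scene" or "top" or "wrist"; returns a dict with "frame" (400x640x3 uint8, red, green, blue), "intrinsics" (3x3 intrinsics, pixels), "R" (3x3) and "t" (3): a world point X has camera coordinates R X + t; the wrist camera has in their place "hand_eye" (4x4, takes a point from camera to tool coordinates, whose origin is the TCP and whose axes are the flange's). Camera axes: x right, y down, z forward; pixel columns grow to the right and rows downward; lengths in m; the calibration is good to about 2 mm. A picture is of the moment at which its call begins: read the wrist's pose just before it. There is no depth.
- ticket.close_job(): hands the job in, once; it reports no verdict.
Trained networks look in a picture, given as the dict that the camera call returned (one of the last four; its "shot" number tells which), for a name from the list of things; names that differ only in an ending like _2 or _b are one class to them, and where a whole thing is asked for, a point or a joint stands for the part that bears it (a point fixed in the world has none). Each returns a list of dicts, best first, with "conf" (0 to 1); they miss things now and then, are a little off and sometimes report something else, mostly with a low value. They report only what shows in the picture. A call takes as long as a camera call.
- cams.outline_of(picture, query): "region" (400x640 bool, what is visible of it) and "centre" ([column, row] in pixels, amid what is visible of it).
The state is a dict: "time": time; "joint_positions": joint angles; "qvel": joint speeds; "joint_torque": joint torques, N m; "tool_pos": TCP position; "ee_rot": TCP orientation; "wrist_force": force on the tool from outside, world axes, zero at the start; "wrist_torque": the same for the moment, N m; "width": finger opening in m.
Only numpy, scipy, OpenCV 4.12 (cv2) and the standard library are available. Lean on these libraries where they do the work, as an engineer would, in place of code of your own. Each camera call takes 0.05 s, during which the arm holds its last target.

### The job

The red control knob of the griddle is stuck on its spindle with grease. Work it off by twisting it back and forth, about 40 degrees to a side, while pulling it up, then set it down in the metal tray without dropping it. Leave the black knob on, and the brush and the spatula where they lie.

Things in the scene. Friction and masses are not known exactly. Their poses are not given: they have to be found in the camera images.
- red_knob_mid (a point): Centre of the red knob, half-way up its 38 mm height, on its upright axis. Round skirt 45 mm across, 7 mm high; on it a bar grip 46 mm long (the knob's x), 22 mm wide (its y), reaching up to 38 mm above the underside; a white line on top marks its -x half. About 70 g. It sits on either spindle, the black knob on the other; its x axis starts within 6 degrees of the griddle's.
- red_knob_foot (a point): Centre of the red knob's underside, resting on the deck. A fixed upright split spindle 16 mm long sits by friction in the knob's bore: no thread, no stop, it turns either way as far as wanted (about 0.15 N m). A straight pull needs roughly 17 to 25 N, about a third less while it is being turned steadily. It is free once raised 17 mm.
- black_knob_mid (a point): Centre of the black knob, half-way up; same shape and size as the red one, stuck on the other spindle, 140 mm from it. It stays on.
- griddle: Table-top griddle of brushed metal, fixed to the table, 320 mm (its x) by 360 mm (its y). Origin: centre of its underside. Its front deck (-x side, nearest the robot) is flat, 60 mm above the table, and carries the knobs at x = -105, y = +70 and -70 mm. The dark cooking plate (x = -57 to +157 mm) is 74 mm high, with rims up to 95 mm at its sides and 110 mm at its back.
- tray: Shallow open metal tray, fixed to the table, 300 mm (its x) by 220 mm (its y), 30 mm high, walls and floor 4 mm thick. Origin: centre of its underside, on the table. A brush lies in it along x at about y = +68 mm; the rest (y from -100 to +35 mm) is empty.
- brush: Small brush, 200 mm long, lying in the tray; a bystander. Its origin is under its middle.
- spatula: Spatula, 240 mm long, lying across the griddle's cooking plate; a bystander. Its origin is under its middle.

How it is judged:
By the outcome, as a careful person would: the job done as asked, in the order asked, and still so for the second after the job is handed in, with the robot touching nothing.
It also fails if it takes over 59 s, if anything falls off the work surface, if the arm or the gripper's body presses on something with over 40 N, if the wrist force passes 120 N, or if a joint passes its speed limit or range.

## Working session

There is one attempt and no reset: what is moved stays moved. The work goes in short steps, Python scripts to look and compute and a shell command to move; the robot and the scene stay as the last step left them, time stands still between calls to the robot, and variables do not carry over. Pictures are saved under pics/ and viewed, and the job is handed in when it is done.

```bash
mkdir -p pics; ls; cat > h.py <<'E'
import numpy as np, cv2
from bench import get_obs, cams, ticket
from scipy.spatial.transform import Rotation as Rn
def save(p,n): cv2.imwrite('pics/'+n+'.png', p['frame'][:,:,::-1])
def ray(p,uv,o=None):
    K=np.array(p['intrinsics']); d=np.linalg.inv(K)@np.array([uv[0],uv[1],1.])
    if 'R' in p:
        R=np.array(p['R']);t=np.array(p['t']); return -R.T@t, R.T@d
    H=np.array(p['hand_eye']); Rt=Rn.from_euler('xyz',o['ee_rot']).as_matrix()
    return Rt@H[:3,3]+np.array(o['tool_pos']), Rt@H[:3,:3]@d
def onz(p,uv,z,o=None):
    c,d=ray(p,uv,o); return c+d*(z-c[2])/d[2]
def proj(p,X,o=None):
    K=np.array(p['intrinsics'])
    if 'R' in p: Y=np.array(p['R'])@X+np.array(p['t'])
    else:
        H=np.array(p['hand_eye']); Rt=Rn.from_euler('xyz',o['ee_rot']).as_matrix()
        Y=H[:3,:3].T@(Rt.T@(np.array(X)-np.array(o['tool_pos']))-H[:3,3])
    q=K@Y; return q[:2]/q[2]
E
python3 - <<'E'
from h import *
o=get_obs(); print(o)
for n in ['top','scene']:
    p=cams.snapshot(n); save(p,n+'0')
    for q in ['red_knob_mid','black_knob_mid','griddle','tray','brush','spatula']:
        for r in cams.outline_of(p,q)[:2]: print(n,q,r['conf'],r['centre'],r['region'].sum())
    if n=='top': print(-np.array(p['R']).T@p['t'])
E
```

```text
pics
{'time': 0.0, 'joint_positions': array([ 1.23488825e+00,  8.79368090e-02,  1.37223463e+00, -1.69966864e-06,
        1.68360618e+00, -1.03095437e-01]), 'qvel': array([ 0.00013898, -0.00016486,  0.00022831, -0.00049199, -0.00153949,
        0.00099012]), 'joint_torque': array([-7.36386482e-05, -3.40181458e+01, -3.02424395e+01,  7.18065212e-02,
        3.31335270e-02, -1.59034566e-04]), 'tool_pos': array([0.12672218, 0.53466336, 0.21532406]), 'ee_rot': array([-3.13941912e+00, -2.23180604e-04,  2.90877958e+00]), 'wrist_force': array([ 0.18526265,  0.00718991, -0.51900588]), 'wrist_torque': array([-0.06817866,  0.00284452,  0.04536372]), 'width': 0.0936704508863473}
top red_knob_mid 0.67 [241.9, 241.8] 350
top black_knob_mid 0.59 [172.2, 245.9] 445
top griddle 0.82 [204.8, 199.8] 25126
top tray 0.89 [472.9, 280.6] 12672
top spatula 0.69 [165.9, 165.6] 1930
[ 0.50240387 -0.02064221  0.87191978]
scene red_knob_mid 0.55 [376.4, 231.1] 401
scene griddle 0.57 [352.7, 296.4] 27047
scene tray 0.97 [280.9, 110.9] 5967
scene tray 0.58 [378.0, 230.6] 432
scene brush 0.68 [290.1, 130.4] 766
scene spatula 0.63 [364.4, 325.7] 2479
scene spatula 0.31 [290.8, 130.0] 717
```

View pics/top0.png

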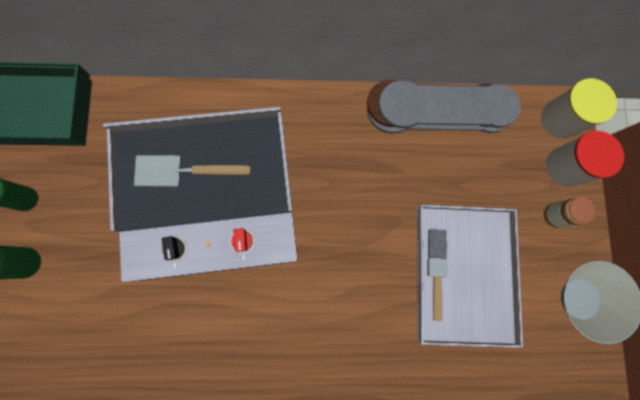

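View pics/scene0.png

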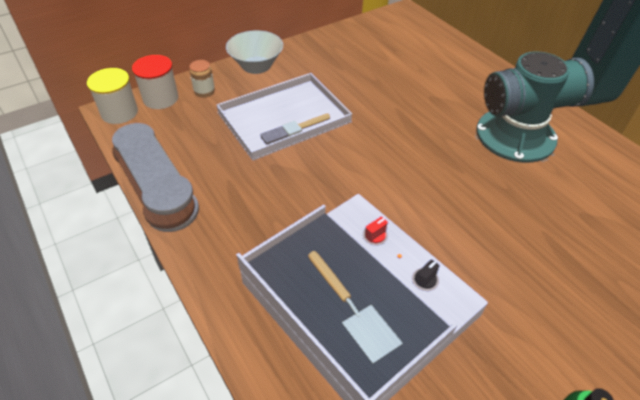

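Top view: red knob at (242,240), black at (172,247), tray centred at about (471,277) with the brush on its left side, spatula on the plate. Next I turn these into positions.

```bash
python3 - <<'E'
from h import *
from scipy.optimize import least_squares
p=cams.snapshot('top'); s=cams.snapshot('scene')
np.set_printoptions(precision=4,suppress=True)
print(p['R'],-np.array(s['R']).T@s['t'])
for n,uv,z in [('red',(242,241),.08),('black',(172.5,246.5),.08),('deck L near',(122,280),.06),('deck R near',(297,260),.06),('trayTL',(420,206),.03),('trayTR',(518,208),.03),('trayBR',(522,346),.03),('trayBL',(420,346),.03)]:
    print(n,onz(p,uv,z))
print('sc red',onz(s,(376.4,231.1),.08),'black',onz(s,(427,275),.08))
def tri(a,b):
    (c1,d1),(c2,d2)=a,b
    A=np.stack([d1,-d2],1); k=np.linalg.lstsq(A,c2-c1,rcond=None)[0]
    return c1+k[0]*d1, c2+k[1]*d2
print(tri(ray(p,(242,241)),ray(s,(376.4,231.1))))
c=np.hstack([p['frame'][190:300,100:310]]); cv2.imwrite('pics/crop1.png',cv2.resize(c[:,:,::-1],None,fx=3.8,fy=3.8,interpolation=cv2.INTER_CUBIC))
E
```

```text
[[ 0.0003 -0.999   0.0448]
 [-0.9869 -0.0075 -0.1613]
 [ 0.1615 -0.0441 -0.9859]] [1.0129 0.571  0.8948]
red [0.5524 0.0951 0.08  ]
black [0.5409 0.2338 0.08  ]
deck L near [0.4741 0.337  0.06  ]
deck R near [ 0.5145 -0.017   0.06  ]
trayTL [ 0.6351 -0.2915  0.03  ]
trayTR [ 0.6322 -0.5166  0.03  ]
trayBR [ 0.3333 -0.4995  0.03  ]
trayBL [ 0.3352 -0.2784  0.03  ]
sc red [0.558  0.1044 0.08  ] black [0.5413 0.2412 0.08  ]
(array([0.5531, 0.0968, 0.0687]), array([0.5517, 0.098 , 0.0688]))
```

View pics/crop1.png

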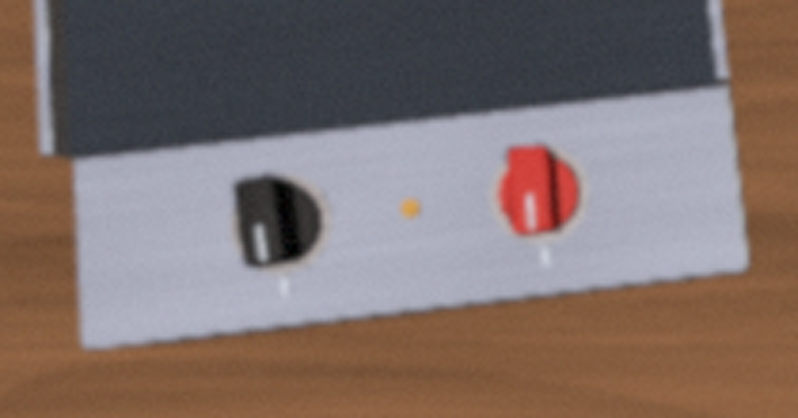

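Red knob is at about (0.553, 0.097), and the griddle yaw is about 6.5°. Both agree with the deck-edge geometry and the 140 mm spacing. I'll move above it.

```bash
python3 -m crank '[{"tx":-2,"ty":-1.3,"grip":1},{"tx":-4.5,"ty":-2.85},{"tx":-4.5,"ty":-2.85},{"tx":-4.5,"ty":-2.85},{"tx":-4.5,"ty":-2.85},{"tx":-4.5,"ty":-2.85},{"tx":-4.5,"ty":-2.85},{"tx":-4.5,"ty":-2.85},{"tx":-4.5,"ty":-2.85},{"tx":-4.5,"ty":-2.85},{"tx":-4.5,"ty":-2.85},{"tx":-3,"ty":-1.5}]'
python3 -m crank '[{"twist":-6},{"twist":-7},{"twist":-6.8},{}]'
python3 - <<'E'
from h import *
o=get_obs(); p=cams.snapshot('wrist'); save(p,'w1'); print(o['time'],o['tool_pos'],o['ee_rot'],o['joint_positions'])
for q in ['red_knob_mid','black_knob_mid']:
  for r in cams.outline_of(p,q)[:2]: print(q,r['conf'],r['centre'],r['region'].sum(), onz(p,r['centre'],.085,o))
print(proj(p,np.array([.553,.097,.098]),o),p['hand_eye'])
E
```

```text
0.8 [0.12689583 0.53517367 0.21652194] [3.14149035e+00 1.37149491e-05 2.90883057e+00] [ 1.23489694e+00  8.71775343e-02  1.37069257e+00 -3.12954746e-06
  1.68361938e+00 -1.03137654e-01]
[ 59.67499291 581.43997312] [[ 4.04370051e-04 -9.58134665e-01 -2.86317656e-01  8.34521386e-02]
 [ 9.99999820e-01  5.14518214e-04 -3.09473610e-04  1.06567495e-03]
 [ 4.43833042e-04 -2.86317479e-01  9.58134700e-01 -1.67798287e-01]
 [ 0.00000000e+00  0.00000000e+00  0.00000000e+00  1.00000000e+00]]invalid input at $[0]: expected keys tx, ty, tz, twist, grip
invalid input at $[0]: expected keys tx, ty, tz, twist, grip
```

View pics/w1.png

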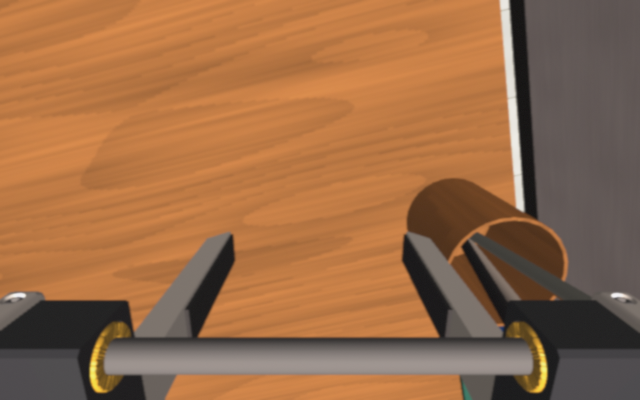

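All keys are required. A tube stands close by the gripper's right finger at about (490,260), so I'll rise first.

```bash
python3 -m crank '[{"tx":0,"ty":0,"tz":-3,"twist":0,"grip":1},{"tx":0,"ty":0,"tz":-4,"twist":0,"grip":1},{"tx":-1,"ty":-1.5,"tz":-3,"twist":0,"grip":1},{"tx":-4.5,"ty":-2.85,"tz":0,"twist":0,"grip":1},{"tx":-4.5,"ty":-2.85,"tz":0,"twist":0,"grip":1},{"tx":-4.5,"ty":-2.85,"tz":0,"twist":0,"grip":1},{"tx":-4.5,"ty":-2.85,"tz":0,"twist":0,"grip":1},{"tx":-4.5,"ty":-2.85,"tz":0,"twist":0,"grip":1},{"tx":-4.5,"ty":-2.85,"tz":0,"twist":0,"grip":1},{"tx":-4.5,"ty":-2.85,"tz":0,"twist":0,"grip":1},{"tx":-4.5,"ty":-2.85,"tz":0,"twist":0,"grip":1},{"tx":-4.5,"ty":-2.85,"tz":0,"twist":0,"grip":1}]'
python3 -m crank '[{"tx":-4,"ty":-2.5,"tz":2,"twist":0,"grip":1},{"tx":-3,"ty":-2.3,"tz":3,"twist":0,"grip":1},{"tx":0,"ty":0,"tz":3,"twist":-6,"grip":1},{"tx":0,"ty":0,"tz":2,"twist":-7,"grip":1},{"tx":0,"ty":0,"tz":0,"twist":-6.8,"grip":1},{"tx":0,"ty":0,"tz":0,"twist":0,"grip":1}]'
python3 - <<'E'
from h import *
o=get_obs(); p=cams.snapshot('wrist'); save(p,'w2'); print(o['time'],o['tool_pos'],o['ee_rot'],o['joint_positions'])
for q in ['red_knob_mid','black_knob_mid']:
  for r in cams.outline_of(p,q)[:2]: print(q,r['conf'],r['centre'],r['region'].sum(), onz(p,r['centre'],.085,o))
print(proj(p,np.array([.553,.097,.098]),o))
E
```

```text
time: 2.45
tool_pos: [0.4691, 0.1738, 0.3167]
ee_rot: [3.141, 0.001, 2.909]
wrist_force: [0.4, 0.4, 0.4]
width: 0.0941
time: 3.2
tool_pos: [0.525, 0.1123, 0.2162]
ee_rot: [3.141, -0.001, -3.03]
wrist_force: [-0.3, 0.2, 0.8]
width: 0.0941
3.2 [0.52503334 0.11233374 0.21619344] [ 3.14149095e+00 -5.12330101e-04 -3.03036492e+00] [ 1.05101766e-01  5.84779243e-02  1.40188504e+00  9.91693024e-05
  1.68174263e+00 -1.57691131e+00]
red_knob_mid 0.55 [302.6, 216.4] 1954 [0.55225105 0.10212967 0.085     ]
black_knob_mid 0.95 [448.2, 212.4] 2241 [0.5337257  0.23265307 0.085     ]
[296.02871513 221.69349633]
```

View pics/w2.png

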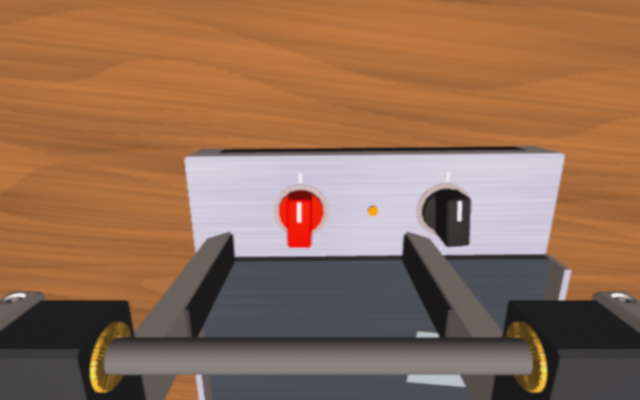

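Wrist view: red knob at (301,213) with the white line toward the robot, black at (448,212), deck square with the camera. I'll fit the knob model to the red region.

```bash
cat > fit.py <<'E'
from h import *
from scipy.optimize import minimize
def knobpts(x,y,yaw,z0=.06):
    a=np.linspace(0,2*np.pi,40,endpoint=False)
    sk=[np.c_[.0225*np.cos(a),.0225*np.sin(a),np.full(40,z)] for z in(0,.007)]
    b=np.array([[sx*.023,sy*.011,z] for z in(.007,.038) for sx in(-1,1) for sy in(-1,1)])
    R=Rn.from_euler('z',yaw).as_matrix()
    f=lambda P:P@R.T+[x,y,z0]
    return f(np.vstack(sk)),f(b)
def mask(p,q,o,S=4):
    m=np.zeros((400*S,640*S),np.uint8)
    for P in knobpts(*q):
        u=np.array([proj(p,X,o) for X in P])
        h=cv2.convexHull(((u+.5)*S).astype(np.float32)).astype(np.int32)
        cv2.fillConvexPoly(m,h,255)
    return m
def redreg(p,box):
    f=p['frame'].astype(int); r=(f[...,0]-np.maximum(f[...,1],f[...,2]))
    m=((r>50)&(f[...,1]<90)).astype(np.uint8); 
    k=np.zeros_like(m); c0,r0,c1,r1=box; k[r0:r1,c0:c1]=m[r0:r1,c0:c1]
    # fill white line
    return cv2.morphologyEx(k,cv2.MORPH_CLOSE,np.ones((9,9)))
def fit(p,o,x0,box):
    k=redreg(p,box); S=4; K=cv2.resize(k*255,None,fx=S,fy=S,interpolation=cv2.INTER_LINEAR)>127
    def c(v):
        m=mask(p,(v[0]/100,v[1]/100,v[2]/10),o)>0
        return (m^K).sum()/max(1,K.sum())
    best=min((minimize(c,[x0[0]*100,x0[1]*100,y],method='Nelder-Mead',options=dict(initial_simplex=[[x0[0]*100,x0[1]*100,y],[x0[0]*100+.6,x0[1]*100,y],[x0[0]*100,x0[1]*100+.6,y],[x0[0]*100,x0[1]*100,y+.8]],xatol=.01,fatol=1e-3)) for y in(.5,1.5)),key=lambda r:r.fun)
    return best.x/[100,100,10],best.fun,k.sum()
E
python3 - <<'E'
from fit import *
o=get_obs(); p=cams.snapshot('wrist')
r=fit(p,o,(.553,.097),(270,170,340,250)); print(r,np.degrees(r[0][2]))
t=cams.snapshot('scene')
r2=fit(t,None,(.553,.097),(350,200,400,250)); print(r2,np.degrees(r2[0][2]))
f=p['frame'].copy(); m=cv2.resize(mask(p,r[0],o),(640,400)); cs,_=cv2.findContours((m>127).astype(np.uint8),0,1); cv2.drawContours(f,cs,-1,(0,255,0),1)
cv2.imwrite('pics/ov1.png',cv2.resize(f[160:270,180:500,::-1],None,fx=2.5,fy=2.5,interpolation=cv2.INTER_CUBIC))
#deck near edge and ends in wrist picture
for uv in [(187,157),(564,154)]: print(onz(p,uv,.06,o))
E
```

```text
(array([0.55598444, 0.10004475, 0.04546693]), np.float64(0.1688013364889322), np.uint64(1796)) 2.605063014901033
(array([0.55277684, 0.09772355, 0.4911964 ]), np.float64(0.32276507276507277), np.uint64(361)) 28.143480735222703
[ 0.5154776  -0.01151542  0.06      ]
[0.47324815 0.33896637 0.06      ]
```

View pics/ov1.png

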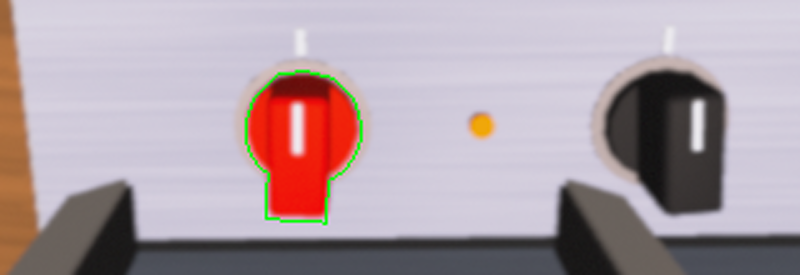

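```bash
python3 - <<'E'
from fit import *
import fit as F
def rr(p,box):
    h=cv2.cvtColor(p['frame'],cv2.COLOR_RGB2HSV).astype(int)
    m=((((h[...,0]<6)|(h[...,0]>172))&(h[...,1]>140)&(h[...,2]>40))).astype(np.uint8)
    k=np.zeros_like(m); c0,r0,c1,r1=box; k[r0:r1,c0:c1]=m[r0:r1,c0:c1]
    return cv2.morphologyEx(k,cv2.MORPH_CLOSE,np.ones((9,9)))
F.redreg=rr
o=get_obs()
for n,b in [('wrist',(270,170,340,250)),('scene',(350,200,400,250)),('top',(220,215,265,265))]:
    p=cams.snapshot(n)
    r=fit(p,o,(.554,.099),b); print(n,r,np.degrees(r[0][2]))
    if n=='wrist':
        f=p['frame'].copy(); m=cv2.resize(mask(p,r[0],o),(640,400)); cs,_=cv2.findContours((m>127).astype(np.uint8),0,1); cv2.drawContours(f,cs,-1,(0,255,0),1)
        cv2.imwrite('pics/ov2.png',cv2.resize(f[170:260,250:350,::-1],None,fx=6,fy=6,interpolation=cv2.INTER_CUBIC))
        # line angle
        x=r[0]
        for tz in(.098,): 
            for uv in [(298.7,201.5),(298.9,222)]: print(onz(p,uv,tz,o))
E
```

```text
wrist (array([0.55620689, 0.1001889 , 0.06097678]), np.float64(0.15745970519355282), np.uint64(1815)) 3.4937123797021052
[0.53508264 0.09769422 0.098     ]
[0.55380947 0.09968378 0.098     ]
scene (array([0.55312138, 0.09640938, 0.38635849]), np.float64(0.33752620545073375), np.uint64(358)) 22.13671081971548
top (array([ 0.65316695, -0.00770099, -1.52716349]), np.float64(6431.0), np.uint64(0)) -87.50002245775156
```

View pics/ov2.png

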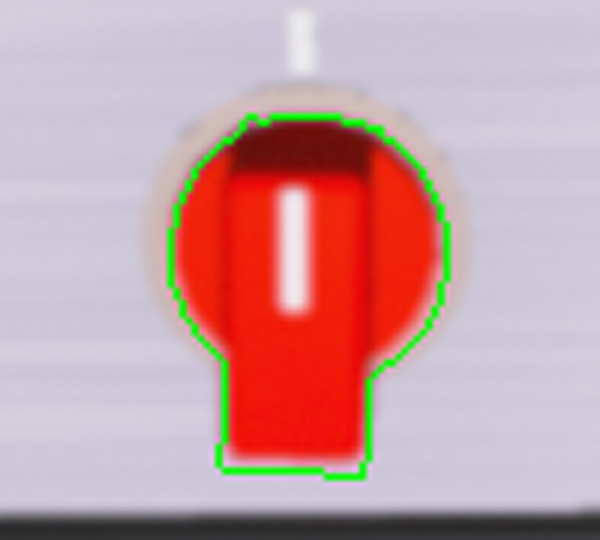

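```bash
python3 -m crank '[{"tx":-1.4,"ty":-0.85,"tz":1.5,"twist":0,"grip":1},{"tx":-1.4,"ty":-0.85,"tz":3,"twist":0,"grip":1},{"tx":0,"ty":0,"tz":3,"twist":0,"grip":1},{"tx":0,"ty":0,"tz":1.6,"twist":0,"grip":1},{"tx":0,"ty":0,"tz":0,"twist":0,"grip":1}]'
python3 - <<'E'
from fit import *
o=get_obs(); p=cams.snapshot('wrist'); save(p,'w3'); print(o['time'],o['tool_pos'],o['ee_rot'])
print([proj(p,np.array([.5545,.0985,z]),o) for z in(.06,.098)], [proj(p,np.array(o['tool_pos'])*[1,1,0]+[0,0,z],o) for z in(.06,.098)])
s=cams.snapshot('scene'); cv2.imwrite('pics/s3.png',cv2.resize(s['frame'][120:320,260:500,::-1],None,fx=3,fy=3,interpolation=cv2.INTER_CUBIC))
E
```

```text
time: 4.22
tool_pos: [0.554, 0.0984, 0.1234]
ee_rot: [3.141, -0.004, -3.029]
wrist_force: [-0.2, 0.4, -0.1]
width: 0.0934
4.225 [0.55403361 0.09836622 0.12342199] [ 3.14149249 -0.00374268 -3.02906748]
[array([316.91060036, 215.67305588]), array([316.68769586, 237.15468374])] [array([316.79542142, 215.02974199]), array([316.55227949, 236.41303764])]
```

View pics/w3.png

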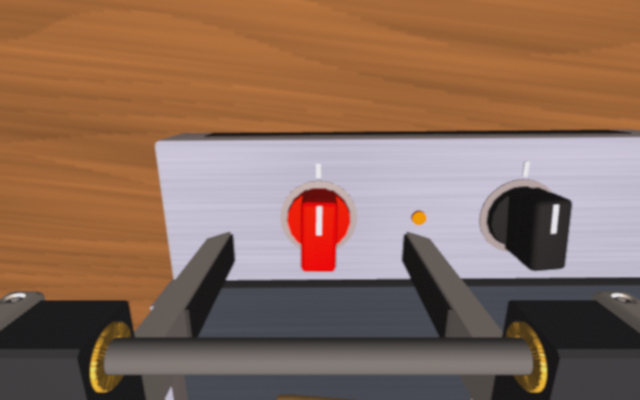

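View pics/s3.png

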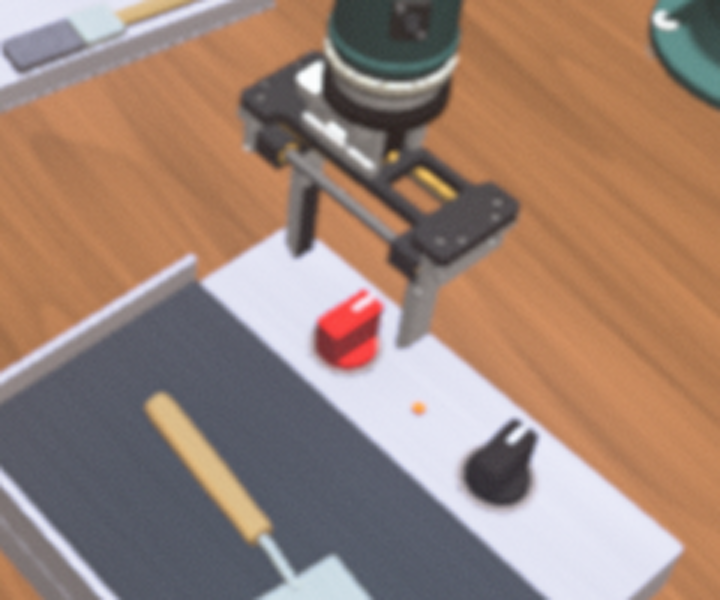

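The knob sits midway between the fingers (column 318). I'll descend so the tips stop 5 mm above the skirt, then close.

```bash
python3 -m crank '[{"tx":-0.1,"ty":0,"tz":1.5,"twist":0,"grip":1},{"tx":0,"ty":0,"tz":1.5,"twist":0,"grip":1},{"tx":0,"ty":0,"tz":1.1,"twist":0,"grip":1},{"tx":0,"ty":0,"tz":0,"twist":0,"grip":0.6},{"tx":0,"ty":0,"tz":0,"twist":0,"grip":0.4}]'
python3 -m crank '[{"tx":0,"ty":0,"tz":0,"twist":0,"grip":0},{"tx":0,"ty":0,"tz":0,"twist":0,"grip":0},{"tx":0,"ty":0,"tz":0,"twist":0,"grip":0},{"tx":0,"ty":0,"tz":0,"twist":0,"grip":0}]'
python3 - <<'E'
from h import *
o=get_obs(); print(o)
p=cams.snapshot('wrist'); save(p,'w4')
E
```

```text
time: 4.95
tool_pos: [0.556, 0.0988, 0.0847]
ee_rot: [3.142, 0.0, -3.029]
wrist_force: [-0.7, 0.3, 0.1]
width: 0.0773
time: 5.45
tool_pos: [0.5559, 0.0988, 0.0846]
ee_rot: [3.142, 0.0, -3.029]
wrist_force: [-1.0, 0.1, 0.4]
width: 0.0374
{'time': 5.45, 'joint_positions': array([ 7.54548561e-02,  1.81370381e-01,  1.53054580e+00,  9.50332201e-05,
        1.42939350e+00, -1.60816912e+00]), 'qvel': array([-0.00104312, -0.00012692,  0.00069191, -0.00027719,  0.00089412,
        0.00123288]), 'joint_torque': array([ 1.03454472e-04, -3.63632834e+01, -2.86085272e+01, -1.83763169e-02,
        7.25336024e-02,  1.15621765e-04]), 'tool_pos': array([0.55588607, 0.09881764, 0.08460348]), 'ee_rot': array([ 3.14150920e+00,  2.86288007e-04, -3.02877840e+00]), 'wrist_force': array([-1.04250196,  0.11970848,  0.38352701]), 'wrist_torque': array([0.00424408, 0.02759901, 0.0212402 ]), 'width': 0.037399791023410935}
```

View pics/w4.png

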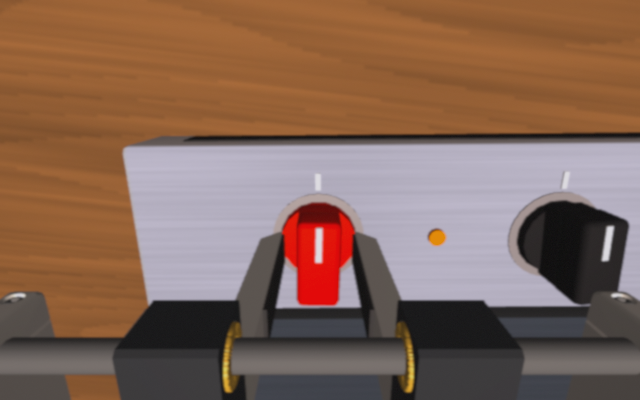

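```bash
python3 -m crank '[{"tx":0,"ty":0,"tz":0.25,"twist":0,"grip":0.3},{"tx":0,"ty":0,"tz":0,"twist":0,"grip":0},{"tx":0,"ty":0,"tz":0,"twist":0,"grip":0},{"tx":0,"ty":0,"tz":0,"twist":0,"grip":0},{"tx":0,"ty":0,"tz":0,"twist":0,"grip":0}]'
python3 - <<'E'
from h import *
o=get_obs(); print(o['tool_pos'],o['wrist_force'],o['wrist_torque'],o['width'])
p=cams.snapshot('wrist'); save(p,'w5')
E
```

```text
time: 6.12
tool_pos: [0.5556, 0.0988, 0.0816]
ee_rot: [3.141, -0.001, -3.029]
wrist_force: [0.0, -0.3, -2.5]
width: 0.0217
[0.55557393 0.09877104 0.08158724] [ 0.00354556 -0.25145611 -2.49579806] [ 0.05362916 -0.00469006 -0.06137956] 0.021712896398707812
```

View pics/w5.png

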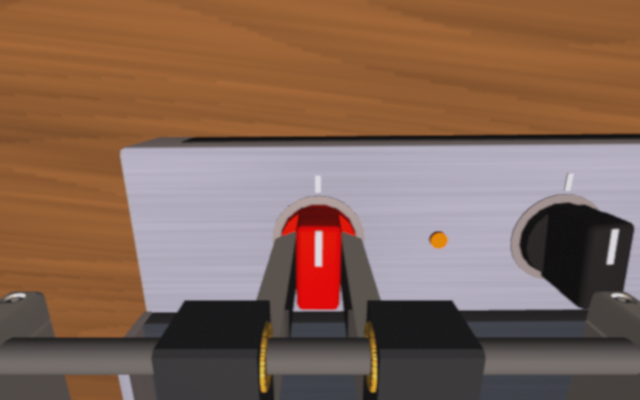

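Gripped: width 21.7 mm, side forces near zero. I'll start twisting with a gentle lift and check the forces.

```bash
python3 -m crank '[{"tx":0,"ty":0,"tz":-0.03,"twist":6,"grip":0},{"tx":0,"ty":0,"tz":-0.04,"twist":9,"grip":0},{"tx":0,"ty":0,"tz":-0.04,"twist":9,"grip":0},{"tx":0,"ty":0,"tz":-0.04,"twist":9,"grip":0},{"tx":0,"ty":0,"tz":-0.04,"twist":7,"grip":0}]'
python3 - <<'E'
from h import *
o=get_obs(); print(o['tool_pos'],np.degrees(o['ee_rot'][2]),o['wrist_force'],o['wrist_torque'],o['width'])
p=cams.snapshot('wrist'); save(p,'w6')
E
```

```text
time: 6.8
tool_pos: [0.5552, 0.0987, 0.0821]
ee_rot: [-3.14, -0.001, 2.553]
wrist_force: [2.0, -1.0, -7.6]
width: 0.0216
[0.55524241 0.09865742 0.08212048] 146.24777834420746 [ 2.04679416 -0.98408463 -7.56657082] [-0.15220545 -0.38672292  0.07455755] 0.021585881587337305
```

View pics/w6.png

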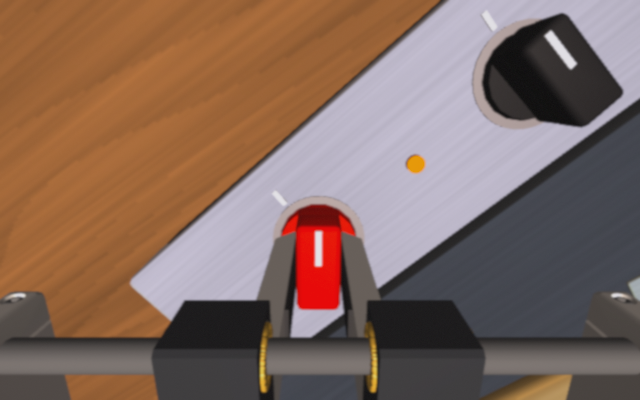

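The knob turns with the gripper. Reverse, still lifting.

```bash
python3 -m crank '[{"tx":0,"ty":0,"tz":-0.04,"twist":-7,"grip":0},{"tx":0,"ty":0,"tz":-0.06,"twist":-9,"grip":0},{"tx":0,"ty":0,"tz":-0.06,"twist":-9,"grip":0},{"tx":0,"ty":0,"tz":-0.06,"twist":-9,"grip":0},{"tx":0,"ty":0,"tz":-0.06,"twist":-9,"grip":0}]'
python3 -m crank '[{"tx":0,"ty":0,"tz":-0.06,"twist":-9,"grip":0},{"tx":0,"ty":0,"tz":-0.06,"twist":-9,"grip":0},{"tx":0,"ty":0,"tz":-0.06,"twist":-9,"grip":0},{"tx":0,"ty":0,"tz":-0.06,"twist":-9,"grip":0}]'
python3 - <<'E'
from h import *
o=get_obs(); print(o['tool_pos'],np.degrees(o['ee_rot'][2]),o['wrist_force'],o['wrist_torque'],o['width'])
p=cams.snapshot('wrist'); save(p,'w7')
s=cams.snapshot('scene'); cv2.imwrite('pics/s7.png',cv2.resize(s['frame'][150:300,280:480,::-1],None,fx=4,fy=4,interpolation=cv2.INTER_CUBIC))
E
```

```text
time: 7.48
tool_pos: [0.5548, 0.0987, 0.0835]
ee_rot: [3.141, -0.003, -2.97]
wrist_force: [2.3, 0.6, -12.6]
width: 0.0216
time: 7.98
tool_pos: [0.5547, 0.0987, 0.0854]
ee_rot: [3.139, -0.003, -2.341]
wrist_force: [4.0, 0.9, -14.9]
width: 0.0217
[0.55474893 0.09874786 0.0853781 ] -134.15685037920224 [  4.04268212   0.85162465 -14.85383904] [ 0.20816043 -0.75714882 -0.07435263] 0.021659717469408146
```

View pics/w7.png

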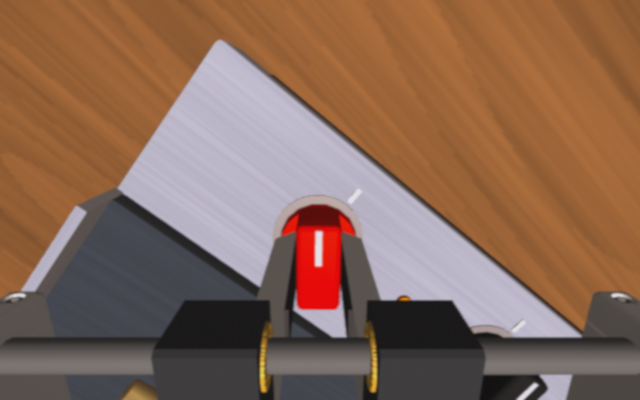

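View pics/s7.png

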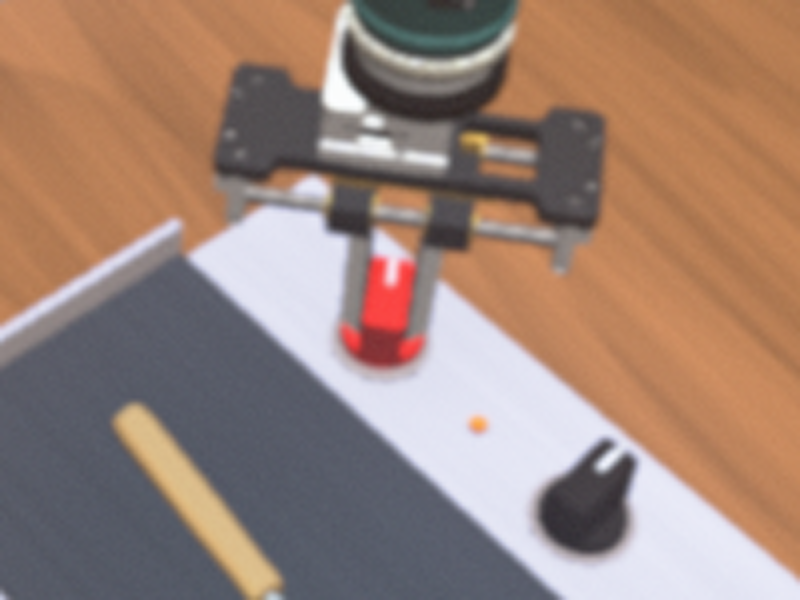

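Knob still held the same way, raised about 3 mm, force 15 N. Continue twisting.

```bash
python3 -m crank '[{"tx":0,"ty":0,"tz":-0.06,"twist":7,"grip":0},{"tx":0,"ty":0,"tz":-0.06,"twist":9,"grip":0},{"tx":0,"ty":0,"tz":-0.06,"twist":9,"grip":0},{"tx":0,"ty":0,"tz":-0.06,"twist":9,"grip":0},{"tx":0,"ty":0,"tz":-0.06,"twist":9,"grip":0},{"tx":0,"ty":0,"tz":-0.06,"twist":9,"grip":0},{"tx":0,"ty":0,"tz":-0.06,"twist":9,"grip":0},{"tx":0,"ty":0,"tz":-0.06,"twist":9,"grip":0},{"tx":0,"ty":0,"tz":-0.06,"twist":9,"grip":0}]'
python3 - <<'E'
from h import *
o=get_obs(); print(o['tool_pos'],np.degrees(o['ee_rot'][2]),o['wrist_force'],o['wrist_torque'],o['width'])
p=cams.snapshot('wrist'); save(p,'w8')
s=cams.snapshot('scene'); cv2.imwrite('pics/s8.png',cv2.resize(s['frame'][150:300,280:480,::-1],None,fx=4,fy=4,interpolation=cv2.INTER_CUBIC))
E
```

```text
time: 9.2
tool_pos: [0.5554, 0.0987, 0.0924]
ee_rot: [-3.14, -0.001, 2.549]
wrist_force: [3.9, -0.4, -13.1]
width: 0.0219
[0.55539912 0.09866458 0.09244602] 146.05933189501235 [  3.93983115  -0.42775921 -13.06897558] [-0.01714242 -0.74464992  0.07009407] 0.021876298048990613
```

View pics/w8.png

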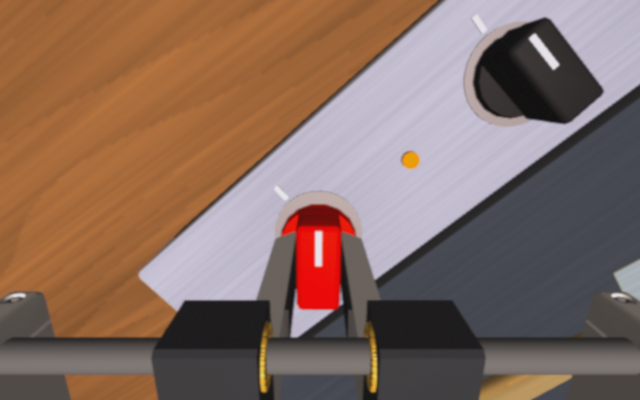

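View pics/s8.png

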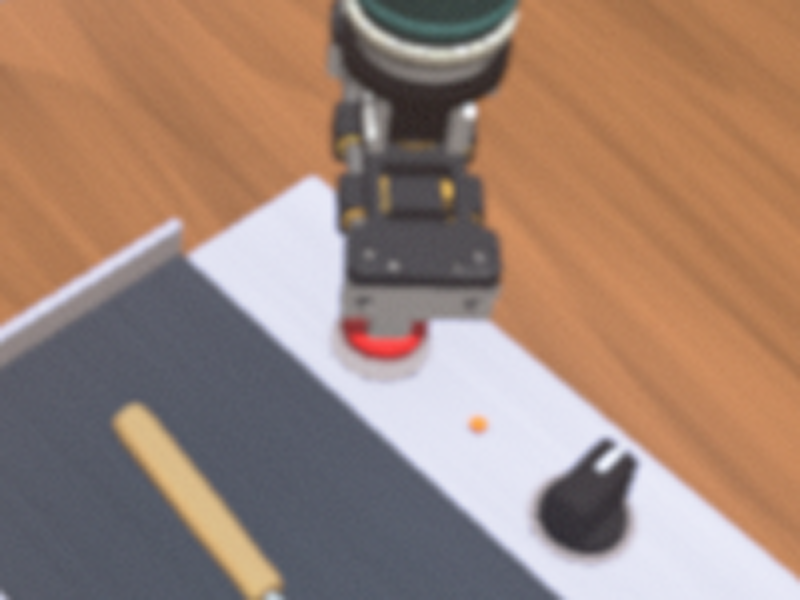

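The knob has risen about 11 mm with no slip in the grip. One more reverse sweep.

```bash
python3 -m crank '[{"tx":0,"ty":0,"tz":-0.05,"twist":-7,"grip":0},{"tx":0,"ty":0,"tz":-0.06,"twist":-9,"grip":0},{"tx":0,"ty":0,"tz":-0.06,"twist":-9,"grip":0},{"tx":0,"ty":0,"tz":-0.06,"twist":-9,"grip":0},{"tx":0,"ty":0,"tz":-0.06,"twist":-9,"grip":0},{"tx":0,"ty":0,"tz":-0.06,"twist":-9,"grip":0},{"tx":0,"ty":0,"tz":-0.06,"twist":-9,"grip":0},{"tx":0,"ty":0,"tz":-0.06,"twist":-9,"grip":0},{"tx":0,"ty":0,"tz":-0.06,"twist":-9,"grip":0}]'
python3 -m crank '[{"tx":0,"ty":0,"tz":-0.06,"twist":7,"grip":0},{"tx":0,"ty":0,"tz":-0.06,"twist":8,"grip":0},{"tx":0,"ty":0,"tz":-0.06,"twist":9,"grip":0},{"tx":0,"ty":0,"tz":-0.06,"twist":9,"grip":0},{"tx":0,"ty":0,"tz":-0.06,"twist":7,"grip":0}]'
python3 - <<'E'
from h import *
o=get_obs(); print(o['tool_pos'],np.degrees(o['ee_rot'][2]),o['wrist_force'],o['wrist_torque'],o['width'])
p=cams.snapshot('wrist'); save(p,'w9')
s=cams.snapshot('scene'); cv2.imwrite('pics/s9.png',cv2.resize(s['frame'][150:300,280:480,::-1],None,fx=4,fy=4,interpolation=cv2.INTER_CUBIC))
E
```

```text
time: 10.42
tool_pos: [0.5566, 0.0989, 0.1025]
ee_rot: [-3.14, 0.002, -2.341]
wrist_force: [-0.3, 0.1, -1.7]
width: 0.0216
time: 11.05
tool_pos: [0.5566, 0.0989, 0.1055]
ee_rot: [3.142, 0.003, -3.049]
wrist_force: [0.1, -0.5, -2.1]
width: 0.0217
[0.55658582 0.09889852 0.10554897] -174.6679182657355 [ 0.11344654 -0.45023728 -2.0850176 ] [ 0.07375459  0.00335674 -0.01153956] 0.021731171193530012
```

View pics/s9.png

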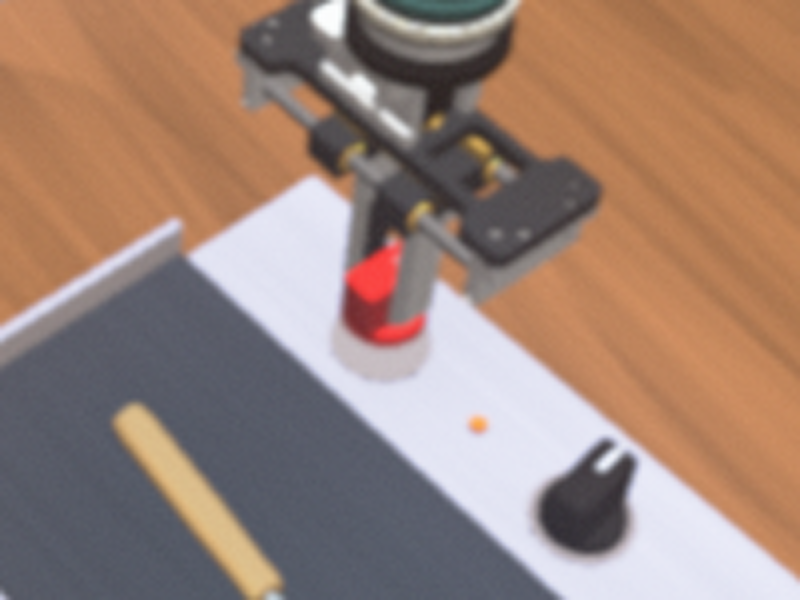

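View pics/w9.png

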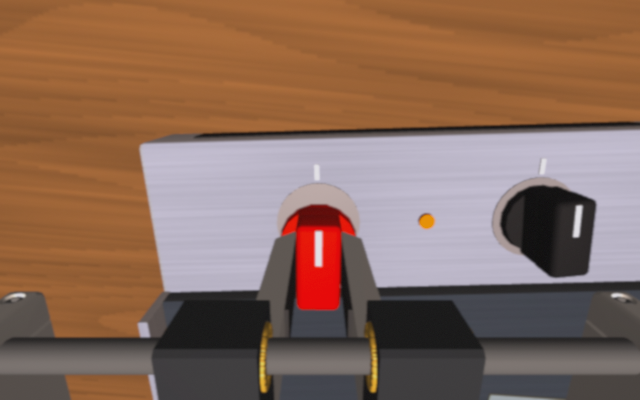

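Free: force is down to the knob's weight, and the skirt is clear of the spindle by about 24 mm. I'll lift and turn the wrist to stay away from the last joint's limit.

```bash
python3 -m crank '[{"tx":0,"ty":0,"tz":-1,"twist":0,"grip":0},{"tx":0,"ty":0,"tz":-2,"twist":5,"grip":0},{"tx":0,"ty":0,"tz":-2.5,"twist":9,"grip":0},{"tx":0,"ty":0,"tz":-2.5,"twist":9,"grip":0},{"tx":0,"ty":0,"tz":-2,"twist":9,"grip":0},{"tx":0,"ty":0,"tz":-0.5,"twist":8,"grip":0},{"tx":0,"ty":0,"tz":0,"twist":0,"grip":0}]'
python3 - <<'E'
from h import *
o=get_obs(); print(o['tool_pos'],np.degrees(o['ee_rot'][2]),o['wrist_force'],o['width'])
p=cams.snapshot('wrist'); save(p,'w10')
t=cams.snapshot('top')
for r in cams.outline_of(t,'tray')[:1]:
    c=max(cv2.findContours(r['region'].astype(np.uint8),0,2)[0],key=cv2.contourArea)
    q=np.array([onz(t,u[0],.03) for u in c],np.float32)[:,:2]; print(cv2.minAreaRect(q))
for r in cams.outline_of(t,'brush')[:2]: print(r['conf'],r['centre'],onz(t,r['centre'],.015))
print(onz(t,(437,280),.015))
a=np.array([o['tool_pos'][0],o['tool_pos'][1]]); g=np.array([.45,-.432]); y=o['ee_rot'][2]
d=g-a; print('tx',d@[np.cos(y),np.sin(y)],'ty',d@[np.sin(y),-np.cos(y)])
E
```

```text
time: 12.02
tool_pos: [0.5564, 0.0988, 0.2098]
ee_rot: [3.14, 0.002, 2.542]
wrist_force: [0.5, 0.3, -1.3]
width: 0.0218
[0.55635911 0.09881669 0.20984667] 145.64310587747642 [ 0.49580923  0.27830231 -1.3144636 ] 0.021835523030916733Traceback (most recent call last):
  File "<stdin>", line 7, in <module>
cv2.error: OpenCV(4.12.0) /io/opencv/modules/imgproc/src/convhull.cpp:143: error: (-215:Assertion failed) total >= 0 && (depth == CV_32F || depth == CV_32S) in function 'convexHull'
```

View pics/w10.png

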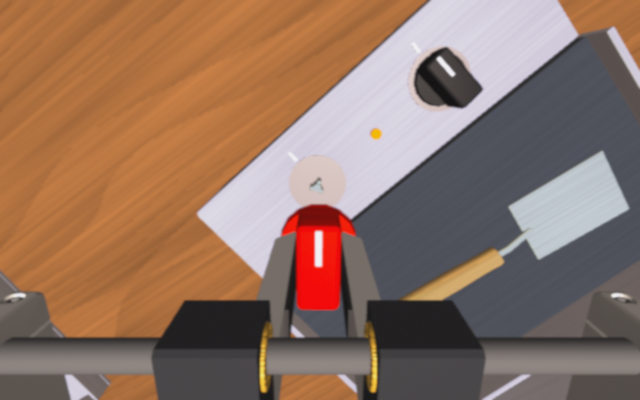

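The bare spindle shows at (317,182), and the knob is held with the spatula and black knob untouched. Move over the tray.

```bash
python3 -m crank '[{"tx":-1,"ty":-2.3,"tz":0,"twist":0,"grip":0},{"tx":-1.9,"ty":-4.5,"tz":0,"twist":0,"grip":0},{"tx":-1.9,"ty":-4.5,"tz":0,"twist":0,"grip":0},{"tx":-1.9,"ty":-4.5,"tz":0,"twist":0,"grip":0},{"tx":-1.9,"ty":-4.5,"tz":0,"twist":0,"grip":0},{"tx":-1.9,"ty":-4.5,"tz":0,"twist":0,"grip":0},{"tx":-1.9,"ty":-4.5,"tz":0,"twist":0,"grip":0},{"tx":-1.9,"ty":-4.5,"tz":0,"twist":0,"grip":0},{"tx":-1.9,"ty":-4.5,"tz":0,"twist":0,"grip":0},{"tx":-1.9,"ty":-4.5,"tz":0,"twist":0,"grip":0},{"tx":-1.9,"ty":-4.5,"tz":0,"twist":0,"grip":0},{"tx":-1.2,"ty":-2.5,"tz":0,"twist":0,"grip":0}]'
python3 -m crank '[{"tx":0,"ty":0,"tz":2.5,"twist":0,"grip":0},{"tx":0,"ty":0,"tz":3.5,"twist":0,"grip":0},{"tx":0,"ty":0,"tz":3.5,"twist":0,"grip":0},{"tx":0,"ty":0,"tz":2.5,"twist":0,"grip":0},{"tx":0,"ty":0,"tz":0,"twist":0,"grip":0},{"tx":0,"ty":0,"tz":0,"twist":0,"grip":0}]'
python3 - <<'E'
from h import *
o=get_obs(); print(o['tool_pos'],o['ee_rot'],o['wrist_force'],o['width'],o['joint_positions'])
p=cams.snapshot('wrist'); save(p,'w11')
p=cams.snapshot('scene'); save(p,'s11')
E
```

```text
time: 13.68
tool_pos: [0.4469, -0.4337, 0.2067]
ee_rot: [3.141, -0.002, 2.539]
wrist_force: [0.9, 0.2, -1.1]
width: 0.0217
time: 14.42
tool_pos: [0.4485, -0.432, 0.0887]
ee_rot: [-3.141, 0.001, 2.54]
wrist_force: [-0.0, 0.2, -0.1]
width: 0.0217
[ 0.44848135 -0.43202888  0.08873615] [-3.14136076e+00  1.17829995e-03  2.53952903e+00] [-0.00786201  0.19964629 -0.06930433] 0.021701840890595684 [-8.57772215e-01  3.01610317e-01  1.37507604e+00  7.41028285e-05
  1.46370766e+00 -1.82651266e+00]
```

View pics/w11.png

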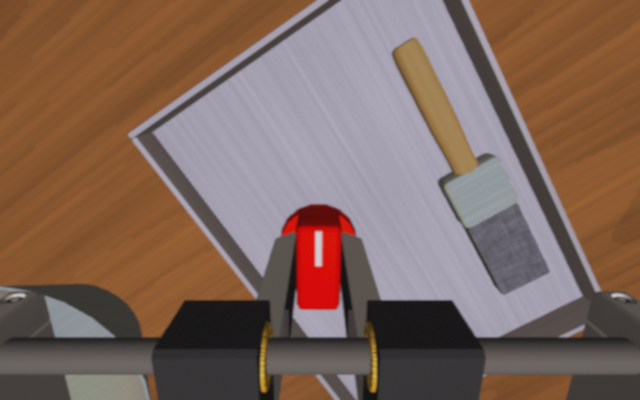

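View pics/s11.png

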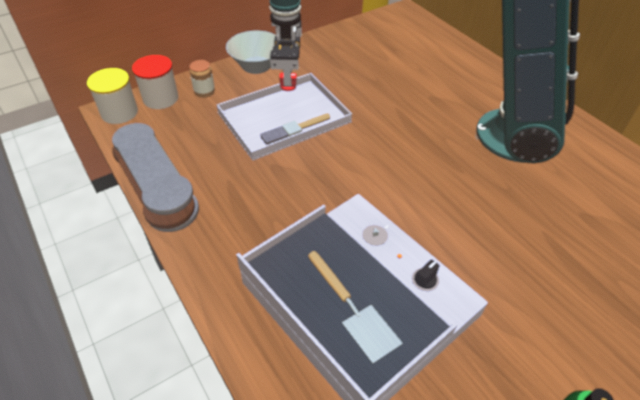

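```bash
python3 - <<'E'
from h import *
t=cams.snapshot('top'); save(t,'t11'); o=get_obs()
print('base',onz(t,(582,300),0))
for z in(.05,.07,.09,.11):
    print(z,onz(t,(602,302),z),'r',np.linalg.norm(onz(t,(640,302),z)-onz(t,(564,302),z))/2)
s=cams.snapshot('scene')
print([onz(s,(255,48),z) for z in(.05,.07,.09)])
for uv in [(420,206),(518,208),(522,346),(420,346)]: print(onz(t,uv,.03))
E
```

```text
base [ 0.42601286 -0.66526403  0.        ]
0.05 [ 0.42605878 -0.67216502  0.05      ] r 0.08445597208919495
0.07 [ 0.42791651 -0.65631134  0.07      ] r 0.0824008816885244
0.09 [ 0.42977423 -0.64045765  0.09      ] r 0.08034579128785391
0.11 [ 0.43163196 -0.62460397  0.11      ] r 0.0782907008871833
[array([ 0.42242751, -0.67384177,  0.05      ]), array([ 0.43640617, -0.64437083,  0.07      ]), array([ 0.45038482, -0.61489989,  0.09      ])]
[ 0.63511389 -0.29150115  0.03      ]
[ 0.63215942 -0.51657008  0.03      ]
[ 0.33330654 -0.4995052   0.03      ]
[ 0.33517932 -0.27835822  0.03      ]
```

View pics/t11.png

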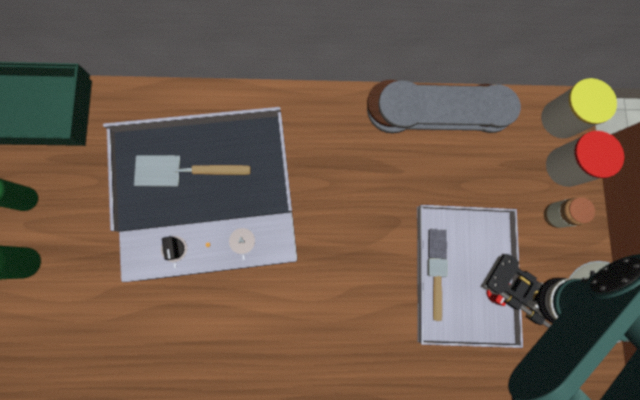

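Knob is above the empty part of the tray; the bowl (rim edge at about y = -0.577) is clear of the gripper. Lower slowly.

```bash
python3 -m crank '[{"tx":0,"ty":0,"tz":1.5,"twist":0,"grip":0},{"tx":0,"ty":0,"tz":1.8,"twist":0,"grip":0},{"tx":0,"ty":0,"tz":1.5,"twist":0,"grip":0},{"tx":0,"ty":0,"tz":0.8,"twist":0,"grip":0},{"tx":0,"ty":0,"tz":0.3,"twist":0,"grip":0},{"tx":0,"ty":0,"tz":0,"twist":0,"grip":0},{"tx":0,"ty":0,"tz":0,"twist":0,"grip":0}]'
python3 -m crank '[{"tx":0,"ty":0,"tz":0.1,"twist":0,"grip":0},{"tx":0,"ty":0,"tz":0.1,"twist":0,"grip":0},{"tx":0,"ty":0,"tz":0,"twist":0,"grip":0}]'
```

```text
time: 15.5
tool_pos: [0.4485, -0.4321, 0.0295]
ee_rot: [-3.141, 0.001, 2.539]
wrist_force: [0.5, 0.0, -1.3]
width: 0.0215
time: 15.88
tool_pos: [0.4481, -0.4316, 0.0267]
ee_rot: [3.142, -0.0, 2.539]
wrist_force: [-0.4, -0.1, -1.5]
width: 0.0215
```

```bash
python3 -m crank '[{"tx":0,"ty":0,"tz":0.1,"twist":0,"grip":0},{"tx":0,"ty":0,"tz":0,"twist":0,"grip":0},{"tx":0,"ty":0,"tz":0,"twist":0,"grip":0}]'
python3 - <<'E'
from h import *
o=get_obs(); print(o['tool_pos'],o['wrist_force'],o['wrist_torque'])
s=cams.snapshot('scene'); cv2.imwrite('pics/s12.png',cv2.resize(s['frame'][40:160,210:360,::-1],None,fx=5,fy=5,interpolation=cv2.INTER_CUBIC))
E
```

```text
time: 16.25
tool_pos: [0.4481, -0.4316, 0.0257]
ee_rot: [3.142, -0.0, 2.539]
wrist_force: [0.3, -1.1, -0.8]
width: 0.0218
[ 0.44811534 -0.43159498  0.02568442] [ 0.2731965  -1.12818112 -0.77356266] [-0.0575724  -0.02754818  0.02565061]
```

View pics/s12.png

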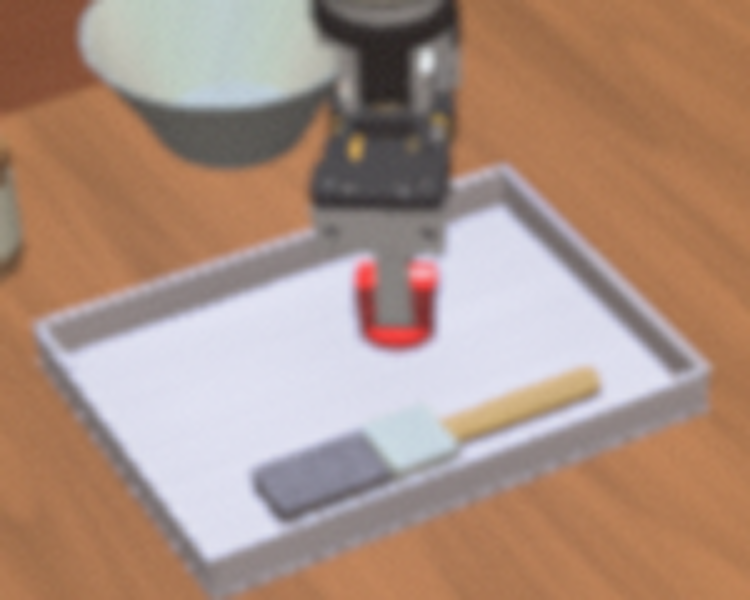

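Almost touching at (397,340), no contact force yet. Step down 0.5 mm at a time.

```bash
python3 -m crank '[{"tx":0,"ty":0,"tz":0.06,"twist":0,"grip":0},{"tx":0,"ty":0,"tz":0,"twist":0,"grip":0}]'
python3 -m crank '[{"tx":0,"ty":0,"tz":0.06,"twist":0,"grip":0},{"tx":0,"ty":0,"tz":0,"twist":0,"grip":0}]'
```

```text
time: 16.55
tool_pos: [0.4482, -0.4317, 0.0254]
ee_rot: [3.142, 0.0, 2.539]
wrist_force: [0.6, 1.4, 0.4]
width: 0.022
time: 16.8
tool_pos: [0.4483, -0.4317, 0.0253]
ee_rot: [-3.142, 0.001, 2.539]
wrist_force: [-0.6, 1.1, 3.4]
width: 0.0217
```

Contact: upward force 3.4 N and the z stopped. Open.

```bash
python3 -m crank '[{"tx":0,"ty":0,"tz":0,"twist":0,"grip":0.3},{"tx":0,"ty":0,"tz":0,"twist":0,"grip":0.45},{"tx":0,"ty":0,"tz":0,"twist":0,"grip":0.5},{"tx":0,"ty":0,"tz":0,"twist":0,"grip":0.5}]'
python3 - <<'E'
from h import *
o=get_obs(); print(o['tool_pos'],o['wrist_force'],o['width'])
p=cams.snapshot('wrist'); save(p,'w13')
E
```

```text
time: 17.3
tool_pos: [0.4481, -0.4316, 0.0243]
ee_rot: [3.141, -0.0, 2.539]
wrist_force: [0.1, -0.0, 0.1]
width: 0.0466
[ 0.44806753 -0.43157224  0.02428103] [ 0.1004942  -0.03044416  0.06948296] 0.04660478953275542
```

View pics/w13.png

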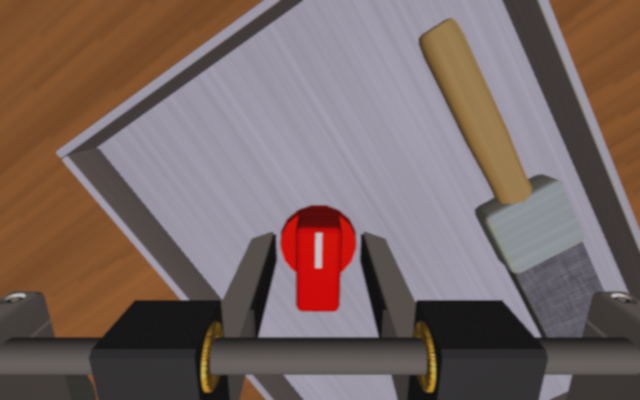

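The knob stands upright between the open fingers (318,255). Retreat straight up and check.

```bash
python3 -m crank '[{"tx":0,"ty":0,"tz":-1,"twist":0,"grip":0.5},{"tx":0,"ty":0,"tz":-2,"twist":0,"grip":0.5},{"tx":0,"ty":0,"tz":-4,"twist":0,"grip":0.5},{"tx":0,"ty":0,"tz":-5,"twist":0,"grip":0.5},{"tx":0,"ty":0,"tz":-5,"twist":0,"grip":0.5},{"tx":0,"ty":0,"tz":-3,"twist":0,"grip":0.5},{"tx":0,"ty":0,"tz":0,"twist":0,"grip":0.5},{"tx":0,"ty":0,"tz":0,"twist":0,"grip":0.5}]'
python3 - <<'E'
from h import *
o=get_obs(); print(o['tool_pos'],o['wrist_force'],o['width'])
s=cams.snapshot('scene'); save(s,'s14')
for r in cams.outline_of(s,'red_knob_mid')[:1]: print(r['conf'],r['centre'],onz(s,r['centre'],.023))
E
```

```text
time: 18.35
tool_pos: [0.4478, -0.4313, 0.2237]
ee_rot: [3.141, -0.001, 2.539]
wrist_force: [0.2, 0.6, -0.3]
width: 0.0467
[ 0.4478     -0.43127449  0.22369005] [ 0.23092941  0.61585248 -0.26194079] 0.04671614181510205
0.71 [288.3, 100.8] [ 0.45261493 -0.42770373  0.023     ]
```

View pics/s14.png

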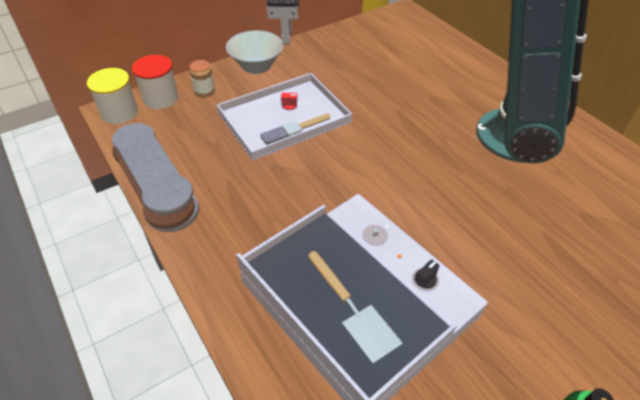

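The red knob stands in the tray at (288,101). The black knob, brush and spatula are unmoved and the robot is clear, so I'm handing in.

```bash
python3 -c "
from bench import ticket,get_obs
print(ticket.close_job()); print(get_obs()['time'])"
```

```text
the job is handed in; nothing more can be done
None
the job is handed in; nothing more can be done
```

The red knob is off its spindle and standing upright in the empty part of the tray, at about (0.45, -0.43). I handed the job in at about 18.4 s of the 59 s allowed.

- **Working it off:** I gripped the knob by its bar and twisted it about ±40° while lifting, through two full back-and-forth sweeps. The highest wrist force I read was about 15 N, and it fell to about 2 N once the knob was free. The knob did not slip in the grip.
- **Setting down:** I lowered it in steps as small as 0.6 mm until the wrist felt about 3 N of contact. Then I opened the fingers and backed straight up.
- **Last checks:** In the final picture the knob stands in the tray, and the black knob, brush and spatula look unmoved. The robot is well clear, with only noise on the wrist force.
- **Disagreements:** Position estimates of the red knob from different cameras differed by a few millimetres, and the fit to the scene camera gave a poor bar angle. I relied on the wrist camera instead. One early move was refused for missing keys, and nothing moved. One tray-measuring script also crashed, so the tray position comes from corners I picked in the overhead picture. A check of my own on the state after handing in was refused, as the job was already closed.

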